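# Push the seized grinding insert out of a pepper mill

### The arm

A 6-joint arm with a two-finger parallel gripper is mounted at the origin on a cart in front of the work surface, level with it; the furniture and walls round the work are solid. World frame = base frame: x ahead of the robot, y to its left, z up, the work surface at z = 0. Lengths are in mm, angles in rad, forces in N, time in s.
With the tool pointing down it reaches from about 350 to 975 mm from the base axis. Payload 4.9 kg.
Tool frame: the origin (TCP) lies midway between the tips of the shut fingers; the grasp point (between the pads) lies 19 mm behind it; z points along the fingers, y is the line along which they close (so a half turn about z gives the same grasp; the last joint's range is limited). The gripper opens to 85 mm and grips with 20 to 120 N. Pads are 22 mm wide; open, the fingers measure 114 mm over their backs; the gripper's body (76 mm by 85 mm) begins 54 mm behind the grasp point. The pads swing forward as they close: fully open they stand 13 mm farther back than shut.
Start: joints at [1.147, 0.053, 1.613, -0, 1.476, -0.119], TCP at [187.554, 596.175, 231.304] pointing down, gripper open.
Joint ranges: [-3.01, 3.01], [-1.01, 2.22], [0.06, 2.58], [-1.02, 4.17], [0.09, 2.62], [-3.14, 3.14]. Speed limits (rad/s): [2.57, 2.57, 3.14, 3.14, 3.14, 3.14].

### API

Orientations are given as a unit quaternion [x, y, z, w].
In Python, from bench import status, cams, robot gives the robot as it stands.
- The arm moves only by the tool arm_command, never from a script. Its argument "deltas" is a list of rows, each a list of 3 entries, a list of its own where there are three numbers: the shift along the tool's x, y, z in cm, then the turn about the tool's z in rad, then the finger opening in cm, from 0 to 8.54. A call has 1 to 12 rows; each row shifts and turns the commanded pose from where the row before left it, along the tool's axes as they then stand; what a row does not reach is not made up. A row lasts 1/10 s, in which the tool goes at most 50 mm and 8.59 degrees, less where a joint would pass 70% of its speed; a pose out of reach is approached as far as the arm can. A call is refused whole if a number of a shift passes 5 or a number of a turn 0.15, either way. A call with a gripper value outside its range is refused whole. The fingers move at their own pace and stop on an object; "squeeze" is the grip in N (left out, the last holds). Time passes only in rows, so rows that do not move let the fingers close. It gives the time, the measured TCP pose, the force, the opening and the grip force at its end, in the units of the state.
- status.observe(): the state, without advancing time (a new reading comes with each control period).
- cams.camera(name): name is "scene" or "top"; returns a dict with "color" (400x640x3 uint8, red, green, blue), "fx", "fy", "cx", "cy" (pixels), "view" (4x4, takes a point from world to camera coordinates). Camera axes: x right, y down, z forward; pixel columns grow to the right and rows downward; lengths in mm; the calibration is good to about 2 mm. A picture is of the moment at which its call begins. There is no depth.
- robot.job_done(): hands the job in; it is judged then, once.
The state is a dict: "time_s": time; "joint_positions": joint angles; "qd": joint speeds; "joint_torque": joint torques, N m; "tool_pos": TCP position; "ee_rot": TCP orientation; "force": force on the tool from outside, world axes, zero at the start; "ft_torque": the same for the moment, N m; "opening": finger opening in mm; "grip_force": force on a finger pad.
Only numpy, scipy, OpenCV 4.12 (cv2) and the standard library are available. Lean on these libraries where they do the work, as an engineer would, in place of code of your own. Each camera call takes 0.05 s, during which the arm holds its last target. There are 200 camera calls.

### The job

The grinding insert has seized in the pepper mill, which leans a little in its tripod. Take the wooden pusher out of its stand, feel it into the top of the mill and press gently (never with more than about 25 N) until its shoulder comes to rest on the mill's rim, so that the insert drops into the dish below. Then draw the pusher out and stand it upright in its stand again, without disturbing the things round about.

Things in the scene. Friction and masses are not known exactly. Their poses are not given: they have to be found in the camera images.
- mill: Steel tripod fixed to the worktop, holding a dark wooden pepper mill body without its head: foot 63 mm across at 48 mm height, flat rim 50 mm across at 133 mm, straight bore of 24 mm diameter right through. Between the legs a white dish, rim 74 mm across, 18 mm high, floor 4 mm thick. Origin on the worktop at the tripod's centre, z up. The lean of the wood is not reported.
- mill_mouth (a point): Where the centre of the bore's sharp-edged upper mouth would be if the wood stood straight: 133 mm above the mill's origin, z up. The wood leans 0.042 to 0.053 rad in a direction that differs each time, about a pivot 62 mm up, so the true mouth lies 3 to 3.8 mm aside. A side push of about 6 N at the mouth rocks it straight; it stays as left.
- insert: Seized grinding insert: steel cylinder, white ceramic burr below, 22.4 mm diameter, 30 mm long, 40 g. Origin at the centre of its lower end, z up. Its top sits 79 to 84 mm above the worktop. Three sprung balls in the bore wall, 60 mm up, grip it (roughly 5 to 12 N to slide it) and let go when its top is down to about 58 mm; it drops into the dish.
- pusher: Light wooden turned pusher, 142 mm long, 90 g, standing upright in its stand. Origin at the centre of its flat, sharp-edged tip, z up towards the handle. From the tip: dowel of 21.6 mm diameter up to 77 mm, shoulder disc of 34 mm diameter up to 84 mm, round handle of 29 mm diameter up to the domed top at 142 mm.
- pusher_shoulder (a point): Centre of the underside of the pusher's shoulder disc, 77 mm above its tip on its axis; z as the pusher's. With the shoulder on the mill's rim the tip is 56 mm above the worktop, just past the balls.
- stand: Round light wooden stand for the pusher, fixed, 56 mm high, 76 mm across the foot, 52 mm across the top. Origin on the worktop under its hole, z up. The hole is 27 mm in diameter, open at the top; its flat bottom lies 10 mm above the worktop, where the pusher's tip rests.
- mill_head: Bystander: the mill's dark wooden head with a steel knob, 55 mm across, 48 mm high, loose on the worktop. Origin at the centre of its underside.
- pepper_jar: Bystander: glass spice jar with a red lid, 45 mm across, 106 mm high, loose. Origin at the centre of its underside.
- salt: Bystander: glass salt shaker with a grey top, 44 mm across, 90 mm high, loose. Origin at the centre of its underside.
- garlic: Bystander: garlic bulb, 54 mm across, 53 mm high, loose. Origin at the centre of its underside.
Things that resemble listed ones, but are neither listed nor needed, are in the scene too. What is shaped like the pusher but blue or yellow is not meant.

How it is judged:
By the outcome, as a careful person would: the job done as asked, in the order asked, and still so for the second after the job is handed in, with the robot touching nothing.
It also fails if it takes over 72 s, if anything falls off the work surface, if the arm or the gripper's body presses on something with over 40 N, if the wrist force passes 120 N, or if a joint passes its speed limit or range.

## Working session

There is one attempt and no reset: what is moved stays moved. The work goes in short steps, Python scripts to look and compute and a tool call to move; the robot and the scene stay as the last step left them, time stands still between calls to the robot, and variables do not carry over. Pictures are saved under pics/ and viewed, at most 10 in all, crops included, and the job is handed in when it is done.

Besides the shell and the picture viewer there is one more tool, called as name([rows], argument=value, ...), one row to a line, values as JSON. arm_command: Moves the arm, as the interface text tells. Its arguments: {"type":"object","properties":{"deltas":{"type":"array"},"squeeze":{"type":"number"}},"required":["deltas"]}

```bash
mkdir -p pics
cat > h.py <<'E'
import numpy as np, cv2
from bench import status, cams, robot
def snap(n,tag):
    c=cams.camera(n); cv2.imwrite(f'pics/{tag}.png',c['color'][:,:,::-1]); np.savez(f'pics/{tag}.npz',**{k:np.array(v) for k,v in c.items()}); return c
def ray(c,u,v):
    V=np.array(c['view']);R=V[:3,:3];o=-R.T@V[:3,3]
    d=R.T@np.array([(u-c['cx'])/c['fx'],(v-c['cy'])/c['fy'],1]);return o,d
def plane(c,u,v,z):
    o,d=ray(c,u,v);return o+d*(z-o[2])/d[2]
def proj(c,p):
    V=np.array(c['view']);q=V[:3,:3]@np.array(p)+V[:3,3];return c['fx']*q[0]/q[2]+c['cx'],c['fy']*q[1]/q[2]+c['cy']
E
python3 - <<'E'
from h import *
for n in('scene','top'):
    c=snap(n,n+'1'); print(n,c['fx'],ray(c,320,200))
print(status.observe())
E
```

```text
scene 510.2840125861036 (array([-759.6351366 ,  708.45967289, 1057.72238005]), array([ 0.7118369 , -0.43994472, -0.54770204]))
top 387.2301204409588 (array([ 443.86496877,  -92.17624426, 1248.3936049 ]), array([ 0.10820958,  0.02236274, -0.9938926 ]))
{'time_s': 0.1, 'joint_positions': array([ 1.14701664e+00,  5.32774871e-02,  1.61415649e+00,  3.52004668e-05,
        1.47599812e+00, -1.19007986e-01]), 'qd': array([ 5.02756189e-04, -1.67116588e-03, -4.07340351e-03, -9.15851336e-04,
        8.78350297e-05, -3.63710172e-04]), 'joint_torque': array([-1.86866496e-04, -3.94902277e+01, -3.71363282e+01, -1.34017832e-04,
        3.99437413e-03, -2.00754749e-05]), 'tool_pos': array([187.30953013, 595.68325871, 230.19435725]), 'ee_rot': array([ 1.51798363e-01,  9.88411054e-01, -8.81359996e-04, -2.63431910e-04]), 'force': array([ 0.25135788, -0.62269029,  0.68716433]), 'ft_torque': array([-0.01451002,  0.00907788, -0.02923788]), 'grip_force': 0.0, 'opening': 85.74759472274263}
```

View pics/scene1.png

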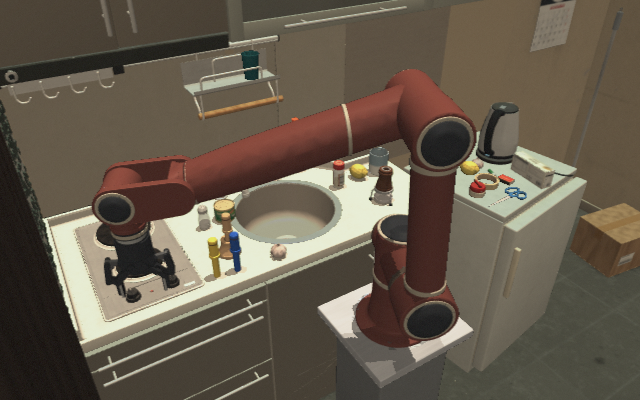

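View pics/top1.png

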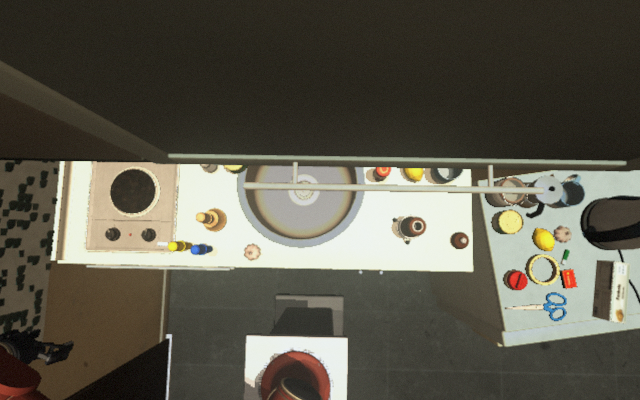

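The arm stands over the stove side in the scene view. Pusher candidates: the plain wooden one in a light stand, scene (227,235) / top (207,217). The yellow one, scene (213,255) / top (178,245), and the blue one, scene (236,250) / top (201,249), are decoys. I choose the wooden one. The mill in its tripod is at scene (384,185) / top (412,227), and the loose head at top (459,240). I'll check with a close crop.

Run:
```python
from h import *
a=cv2.imread('pics/scene1.png');b=cv2.imread('pics/top1.png')
r=lambda i,x,y,w,h,s:cv2.resize(i[y:y+h,x:x+w],None,fx=s,fy=s,interpolation=cv2.INTER_CUBIC)
A=np.hstack([r(a,190,195,66,50*66//66+40,6),r(a,350,150,66,90,6)])
B=np.hstack([r(b,160,195,66,60-20,6)[:240],r(b,385,205,66,40,6)])
cv2.imwrite('pics/crop1.png',np.vstack([A[:,:],B])[:780]) 
im=np.vstack([A,B]);print(im.shape);cv2.imwrite('pics/crop1.png',cv2.resize(im,None,fx=.75,fy=.75,interpolation=cv2.INTER_AREA))
```

```text
(780, 792, 3)
```

View pics/crop1.png

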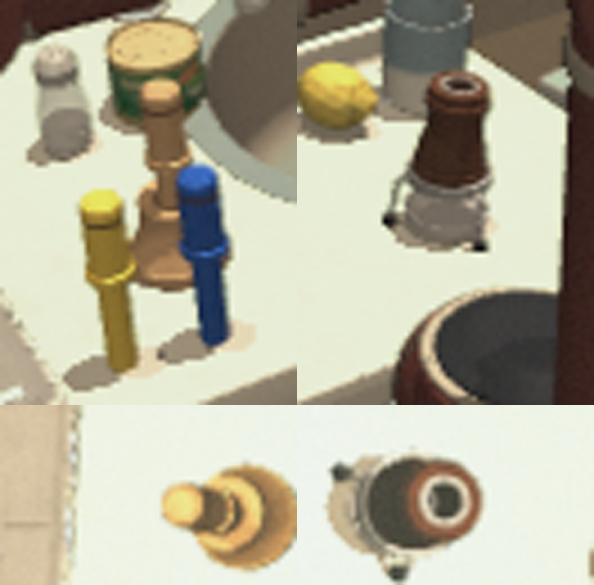

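```bash
cat >> h.py <<'E'
def tri(c1,p1,c2,p2):
    o1,d1=ray(c1,*p1);o2,d2=ray(c2,*p2)
    A=np.stack([d1,-d2],1);s=np.linalg.lstsq(A,o2-o1,rcond=None)[0]
    a,b=o1+s[0]*d1,o2+s[1]*d2;return (a+b)/2,np.linalg.norm(a-b)
def load(t): return dict(np.load(f'pics/{t}.npz'))
E
python3 - <<'E'
from h import *
np.set_printoptions(precision=1,suppress=True)
s,t=load('scene1'),load('top1')
print('push top tri',tri(s,(226.2,213.5),t,(200.7,217.2)))
print('push top plane150',plane(s,226.2,214.5,150),plane(t,200.7,217.2,150))
print('mouth tri',tri(s,(386.2,168.9),t,(417.7,226.6)),plane(s,386.2,168.9,133),plane(t,417.7,226.6,133))
for n,p in dict(yel=(217.1,276.8),blu=(238.2,271.2),salt=(204.4,228),tin=(222,219)).items(): print(n,plane(s,*p,0))
# masks
def comp(c,box,f,z,nm):
    x0,y0,x1,y1=box;im=c['color'][y0:y1,x0:x1];h=cv2.cvtColor(im,cv2.COLOR_RGB2HSV).astype(int)
    m=f(h).astype(np.uint8);cs,_=cv2.findContours(m,cv2.RETR_EXTERNAL,cv2.CHAIN_APPROX_NONE)
    k=max(cs,key=cv2.contourArea);(u,v),r=cv2.minEnclosingCircle(k)
    print(nm,u+x0,v+y0,r,cv2.boundingRect(k),plane(c,u+x0,v+y0,z))
h=cv2.cvtColor(t['color'],cv2.COLOR_RGB2HSV)
print('H row217');print(h[217,192:232].tolist())
print('mouth rows gray');print(cv2.cvtColor(t['color'],cv2.COLOR_RGB2GRAY)[219:236,405:430])
print(cv2.cvtColor(t['color'],cv2.COLOR_RGB2GRAY)[204:232,194:230])
E
```

```text
push top tri (array([507.6, 270.4, 151.8]), np.float64(2.091424105643266))
push top plane150 [504.1 271.  150. ] [508.3 272.  150. ]
mouth tri (array([ 493.1, -349.5,  131.6]), np.float64(1.3558858284282025)) [ 491.  -348.5  133. ] [ 493.4 -348.6  133. ]
yel [415.3 354.6   0. ]
blu [404.9 288.8   0. ]
salt [676.2 296.1   0. ]
tin [694.6 222.7   0. ]
H row217
[[40, 16, 244], [38, 16, 243], [40, 16, 244], [29, 28, 237], [22, 107, 235], [25, 110, 238], [24, 116, 238], [25, 109, 239], [26, 109, 239], [27, 106, 239], [26, 108, 238], [23, 119, 238], [20, 126, 222], [16, 111, 124], [18, 103, 102], [19, 103, 114], [18, 102, 117], [17, 107, 117], [16, 122, 161], [17, 132, 197], [17, 99, 103], [18, 115, 146], [18, 131, 222], [21, 122, 238], [27, 107, 238], [24, 115, 226], [20, 114, 154], [18, 118, 134], [18, 120, 142], [17, 122, 155], [16, 129, 164], [15, 130, 178], [18, 128, 195], [20, 120, 197], [32, 37, 185], [43, 13, 244], [43, 13, 244], [46, 11, 244], [44, 11, 244], [44, 11, 244]]
mouth rows gray
[[ 74  72  71  73  72  77  85  90  97 109 112 107 104 101 104 107 113 164
  226 241 240 241 2
[... 1184 characters left out ...]
  73  80  97 106 111 131 159 181 178 183 190 160 130 110
  116 175 234 241 241 242 240]
 [ 71  71  71  71  74  79  86  97 112 105 108 120 131 134 126 108 106 105
  136 214 241 241 241 241 242]
 [ 71  72  72  69  72  71  78  81  92 101 105 104 104 106 106 111 114 145
  205 237 241 240 242 241 241]
 [ 72  73  73  73  72  72  74  75  86  83  85  88  97  92  95 115 178 228
  237 241 241 240 242 241 241]
 [ 98  76  75  71  69  72  70  70  74  70  81  99 124 131 168 221 233 241
  241 241 241 241 242 242 241]]
[[241 240 240 ... 241 241 241]
 [240 240 240 ... 241 241 242]
 [240 239 241 ... 240 241 240]
 ...
 [241 240 241 ... 241 242 241]
 [240 241 241 ... 241 240 242]
 [240 240 241 ... 241 241 240]]
```

```bash
cat >> h.py <<'E'
from scipy.spatial.transform import Rotation as Ro
def rel(tx,ty,tz):
    st=status.observe();R=Ro.from_quat(st['ee_rot']).as_matrix()
    d=R.T@(np.array([tx,ty,tz])-st['tool_pos'])/10
    print('t',round(st['time_s'],2),'tool',st['tool_pos'].round(1),'delta cm',d.round(2),'ydir',R[:,1].round(3),'zdir',R[:,2].round(4),'F',st['force'].round(1),'open',round(float(st['opening']),1),'grip',round(float(st['grip_force']),1)); return d
E
python3 - <<'E'
from h import *
rel(507,271.5,230)
t=load('top1');g=cv2.cvtColor(t['color'],cv2.COLOR_RGB2GRAY).astype(float)
m=(g[217:234,411:424]>145);m[:,:]=m
ys,xs=np.nonzero(m[3:15]);e=cv2.fitEllipse(np.stack([xs+411,ys+220],1).astype(np.float32));print(e,plane(t,e[0][0],e[0][1],133))
E
```

```text
t 0.1 tool [187.3 595.7 230.2] delta cm [-40.22 -21.33   0.05] ydir [ 0.3    0.954 -0.002] zdir [-8.0e-04 -1.7e-03 -1.0e+00] F [ 0.3 -0.6  0.7] open 85.7 grip 0.0
((417.5750732421875, 225.56402587890625), (10.221973419189453, 10.882450103759766), 34.193634033203125) [ 496.38575613 -348.23152929  133.        ]
```

arm_command([
  [[-2, -1, 0], 0, 8.5],
  [[-3.5, -1.9, 0], 0, 8.5],
  [[-3.5, -1.9, 0], 0, 8.5],
  [[-3.5, -1.9, 0], 0, 8.5],
  [[-3.5, -1.9, 0], 0, 8.5],
  [[-3.5, -1.9, 0], 0, 8.5],
  [[-3.5, -1.9, 0], 0, 8.5],
  [[-3.5, -1.9, 0], 0, 8.5],
  [[-3.5, -1.9, 0], 0, 8.5],
  [[-3.5, -1.9, 0], 0, 8.5],
  [[-3.5, -1.9, 0], 0, 8.5],
  [[-3.2, -1.3, 0], 0, 8.5],
], squeeze=40)

```text
time_s: 1.3
tool_pos: [507.9, 270.5, 230.8]
ee_rot: [0.152, 0.988, -0.0, -0.0]
force: [0.2, 0.5, 0.3]
opening: 85.1
grip_force: 0.0
```

```bash
python3 -c "
from h import *
rel(507,271.5,106)"
```

```text
t 1.3 tool [507.9 270.5 230.8] delta cm [ 0.11  0.07 12.48] ydir [ 0.301  0.954 -0.001] zdir [-7.e-04 -4.e-04 -1.e+00] F [0.2 0.5 0.3] open 85.1 grip 0.0
```

arm_command([
  [[0.1, 0, 2], 0, 8.5],
  [[0, 0.1, 2.5], 0, 8.5],
  [[0, 0, 2.5], 0, 8.5],
  [[0, 0, 2.5], 0, 8.5],
  [[0, 0, 2], 0, 7],
  [[0, 0, 0.9], 0, 5],
  [[0, 0, 0], 0, 3.5],
  [[0, 0, 0], 0, 2.0],
  [[0, 0, 0], 0, 2.0],
  [[0, 0, 0], 0, 2.0],
  [[0, 0, 0], 0, 2.0],
  [[0, 0, 0], 0, 2.0],
], squeeze=50)

```text
time_s: 2.5
tool_pos: [506.9, 273.8, 108.1]
ee_rot: [0.152, 0.988, 0.0, 0.001]
force: [-0.1, -0.1, 1.3]
opening: 28.0
grip_force: 49.5
```

```bash
python3 -c "
from h import *
rel(507,271.5,210);print(status.observe()['ft_torque'])"
```

```text
t 2.5 tool [506.9 273.8 108.1] delta cm [ -0.09  -0.21 -10.19] ydir [0.3   0.954 0.001] zdir [ 1.2e-03  5.0e-04 -1.0e+00] F [-0.1 -0.1  1.3] open 28.0 grip 49.5
[ 0.02476262 -0.00443928  0.00787098]
```

```bash
python3 -c "
from h import *
s,t=load('scene1'),load('top1')
print(tri(s,(285,26),t,(245,185)))
for z in(300,600,900):print(plane(t,300,186,z),plane(t,300,158,z))
print('orange rod',tri(s,(203,115),t,(245,185)))
print(plane(t,252,252,25), plane(t,377,172,100))
"
```

```text
(array([524.4826158 ,  29.84457467, 689.03694748]), np.float64(1.7846056651081843))
[581.13621196 -20.64148368 300.        ] [651.6955014  -18.87843647 300.        ]
[537.71397383 -43.26967103 600.        ] [585.9536412 -42.0643186 600.       ]
[494.29173569 -65.89785838 900.        ] [520.211781   -65.25020073 900.        ]
orange rod (array([605.19325622, 177.92176059, 407.75688743]), np.float64(182.33091405913675))
[409.14752094 145.75064954  25.        ] [ 656.33948971 -235.77376956  100.        ]
```

arm_command([
  [[0, 0, -0.3], 0, 2.0],
  [[0, 0, -0.7], 0, 2.0],
  [[0, 0, -1], 0, 2.0],
  [[0, 0, -1.5], 0, 2.0],
  [[0, 0, -2], 0, 2.0],
  [[0, 0, -2], 0, 2.0],
  [[0, 0, -2], 0, 2.0],
  [[0, 0, -2], 0, 2.0],
  [[0, 0, -2], 0, 2.0],
  [[0, 0, -2], 0, 2.0],
  [[0, 0, -1], 0, 2.0],
  [[0, 0, 0], 0, 2.0],
])

```text
time_s: 3.7
tool_pos: [507.4, 274.0, 275.4]
ee_rot: [0.152, 0.988, 0.001, 0.002]
force: [1.5, 0.5, -1.5]
opening: 28.1
grip_force: 49.3
```

```bash
python3 -c "
from h import *
rel(495,-349,272)
s=snap('scene','s2');t=snap('top','t2')
a=np.hstack([cv2.resize(s['color'][150:290,150:300],None,fx=4,fy=4),])[:,:,::-1]
b=cv2.resize(t['color'][180:260,150:250],None,fx=4,fy=4)[:,:,::-1]
b=cv2.copyMakeBorder(b,0,a.shape[0]-b.shape[0],0,0,cv2.BORDER_CONSTANT)
im=np.hstack([a,b]);cv2.imwrite('pics/c2.png',cv2.resize(im,None,fx=.75,fy=.75));print(im.shape)
"
```

```text
t 3.7 tool [507.4 274.  275.4] delta cm [-17.51 -59.8    0.23] ydir [0.3   0.954 0.003] zdir [ 0.0046  0.0017 -1.    ] F [ 1.5  0.5 -1.5] open 28.1 grip 49.3
(560, 1000, 3)
```

View pics/c2.png

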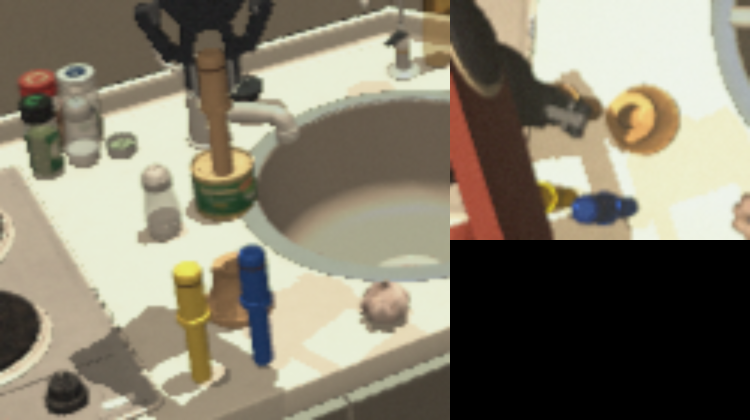

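The picture shows the pusher held upright and clear of the stand, with the open stand hole at about top (211,218). Yellow and blue pushers, salt and garlic are undisturbed. Now I'll carry it across to the mill.

arm_command([
  [[-0.4, -1.3, 0], 0, 2],
  [[-0.8, -2.7, 0], 0, 2],
  [[-1, -3.5, 0], 0, 2],
  [[-1, -3.5, 0], 0, 2],
  [[-1, -3.5, 0], 0, 2],
  [[-1, -3.5, 0], 0, 2],
  [[-1, -3.5, 0], 0, 2],
  [[-1, -3.5, 0], 0, 2],
  [[-1, -3.5, 0], 0, 2],
  [[-1, -3.5, 0], 0, 2],
  [[-1, -3.5, 0], 0, 2],
  [[-1, -3.5, 0], 0, 2],
])

```text
time_s: 5.0
tool_pos: [494.9, -133.9, 270.9]
ee_rot: [0.152, 0.988, 0.0, -0.001]
force: [0.6, 0.5, -0.8]
opening: 28.5
grip_force: 49.4
```

arm_command([
  [[-1, -3.5, 0], 0, 2],
  [[-1, -3.5, 0], 0, 2],
  [[-1, -3.5, 0], 0, 2],
  [[-1, -3.5, 0], 0, 2],
  [[-1, -3, 0], 0, 2],
  [[-0.8, -2, 0], 0, 2],
  [[-0.5, -1.8, 0], 0, 2],
  [[0, 0, 0], 0, 2],
  [[0, 0, 0], 0, 2],
])

```text
time_s: 5.9
tool_pos: [493.4, -349.2, 271.5]
ee_rot: [0.152, 0.988, 0.001, -0.001]
force: [-0.1, -0.1, -0.8]
opening: 28.0
grip_force: 49.4
```

```bash
python3 -c "
from h import *
rel(495,-349,272)
s=snap('scene','s3');t=snap('top','t3')
a=cv2.resize(s['color'][100:220,340:440],None,fx=4,fy=4)[:,:,::-1]
b=cv2.resize(t['color'][190:310,380:480],None,fx=4,fy=4)[:,:,::-1]
im=np.hstack([a,b]);cv2.imwrite('pics/c3.png',im)
"
```

```text
t 5.9 tool [ 493.4 -349.2  271.5] delta cm [-0.15  0.07 -0.05] ydir [0.301 0.954 0.001] zdir [-0.0011  0.0014 -1.    ] F [-0.1 -0.1 -0.8] open 28.0 grip 49.4
```

View pics/c3.png

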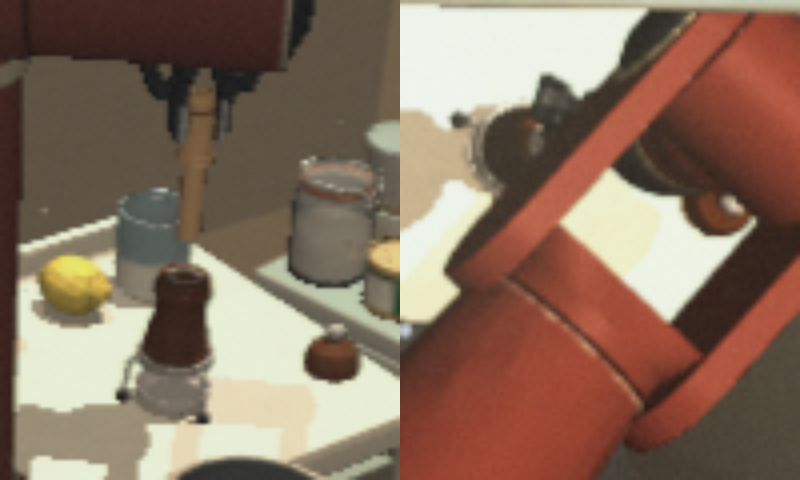

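```bash
python3 -c "
from h import *
s=load('scene1');s3=load('s3')
for z in(175,252,316):print(z,np.round(proj(s3,(493.4,-349.2,z)),2))
for p in((493,-349),(496.4,-348.2)):print(p,np.round(proj(s3,(*p,133)),2))
im=s3['color'].astype(int)
for r in(125,130,135,143,147,151,155,157,158,159,160,161,162):
  print(r,[ '%d,%d'%(im[r,c,0],im[r,c,0]-im[r,c,2]) for c in range(382,397)])
g=s3['color']
print(cv2.cvtColor(g,cv2.COLOR_RGB2GRAY)[164:178,376:396])
"
```

```text
175 [386.73 158.45]
252 [388.24 139.23]
316 [389.54 122.58]
(493, -349) [385.96 168.64]
(496.4, -348.2) [385.21 168.3 ]
125 ['29,-2', '27,-2', '34,0', '32,2', '53,18', '95,42', '116,54', '123,56', '125,57', '122,57', '114,52', '93,42', '37,8', '62,6', '80,9']
130 ['24,-1', '32,-1', '46,2', '81,9', '93,14', '87,37', '114,53', '117,55', '118,55', '116,53', '112,53', '97,45', '53,6', '82,10', '75,9']
135 ['92,25', '81,21', '64,7', '89,10', '96,24', '114,53', '118,54', '120,56', '119,55', '116,54', '106,45', '90,25', '90,24', '93,24', '92,27']
143 ['94,25', '95,26', '95,25', '96,31', '106,48', '117,53', '123,56', '120,56', '109,49', '83,31', '94,26', '94,26', '95,27', '93,25', '95,27']
147 ['86,8', '94,25', '89,27', '85,37', '116,54', '121,56', '124,59', '117,57', '109,46', '93,27', '93,27', '95,27', '94,26', '93,26', '93,24']
151 ['84,-3', '85,-1', '87,11', '102,47', '116,55', '123,56', '121,56', '115,53', '103,42', '94,26', '93,27', '94,25', '96,27', '95,26', '95,26']
155 ['78,2', '82,4', '110,16', '107,49', '118,56', '124,58', '123,57', '107,51', '82,29', '93,25', '93,27', '96,26', '9
[... 1408 characters left out ...]
 135 216
  233 232]
 [129 123  95  38  36  38  42  57  65  61  64  61  65  57  45  40 116 209
  233 233]
 [129 123  92  34  39  40  38  41  42  40  42  40  38  39  38  42 110 203
  232 233]
 [128 118  73  39  42  37  40  39  43  43  42  47  41  42  42  38  95 189
  232 232]
 [128 128 111  40  40  44  42  41  40  42  41  43  40  40  39  44  94 181
  232 232]
 [125 126 113  49  38  40  40  42  42  49  56  44  41  43  43  40 115 210
  233 233]
 [105 109 106  42  33  37  40  40  42  42  44  44  40  43  41  84 177 232
  234 233]
 [138 134 103  36  32  39  35  39  38  39  42  38  38  36  37 115 210 233
  233 233]
 [230 222 165  36  37  36  38  39  39  40  40  38  36  37  39 144 232 233
  233 233]]
```

The picture shows the pusher upright, its tip at scene (387,159), just above the mill mouth at scene (385.5,169). The arm hides the mouth in the top view. Next I'll estimate the mill's lean from silhouette mid-lines in the undisturbed pictures.

```bash
python3 -c "
from h import *
s=load('scene1');t=load('top1')
def edges(g,r,c0,c1,th):
  l=g[r,c0:c1].astype(float); d=l<th; i=np.nonzero(d)[0]
  a,b=i[0],i[-1]
  f=lambda p,q:p+(l[p]-th)/(l[p]-l[q])*(q-p)
  return c0+f(a-1,a),c0+f(b,b+1)
gs=cv2.cvtColor(s['color'],cv2.COLOR_RGB2GRAY)
for r in range(168,193):
  try:
    a,b=edges(gs,r,374,398,85);print(r,round(a,2),round(b,2),'mid',round((a+b)/2,2))
  except Exception as e: print(r,e)
for X,Y in((493,-349),(496,-348)):
  print([(z,np.round(proj(s,(X,Y,z)),2).tolist(),np.round(proj(t,(X,Y,z)),2).tolist()) for z in(133,100,62,48)])
gt=cv2.cvtColor(t['color'],cv2.COLOR_RGB2GRAY)
print('top')
np.set_printoptions(linewidth=200)
print(gt[210:244,396:428])
"
```

```text
168 379.92 387.97 mid 383.95
169 378.7 388.53 mid 383.61
170 378.19 391.02 mid 384.61
171 378.26 391.36 mid 384.81
172 377.77 391.8 mid 384.79
173 378.37 391.66 mid 385.01
174 378.49 391.49 mid 384.99
175 378.35 390.98 mid 384.66
176 378.24 390.62 mid 384.43
177 378.62 390.45 mid 384.53
178 378.11 390.42 mid 384.27
179 377.7 390.44 mid 384.07
180 377.14 390.42 mid 383.78
181 376.76 390.55 mid 383.66
182 376.65 390.8 mid 383.73
183 376.13 390.86 mid 383.5
184 375.72 390.84 mid 383.28
185 375.56 391.11 mid 383.33
186 375.02 391.1 mid 383.06
187 374.91 391.48 mid 383.2
188 375.38 391.4 mid 383.39
189 376.4 390.73 mid 383.57
190 374.86 389.31 mid 382.08
191 375.92 386.22 mid 381.07
192 index 0 is out of bounds for axis 0 with size 0
[(133, [385.96, 168.64], [417.85, 226.75]), (100, [385.35, 176.42], [415.27, 227.2]), (62, [384.66, 185.21], [412.48, 227.68]), (48, [384.41, 188.4], [411.49, 227.85])]
[(133, [385.23, 168.36], [417.5, 225.7]), (100, [384.63, 176.14], [414.92, 226.17]), (62, [383.95, 184.93], [412.14, 226.69]), (48, [383.7, 188.11], [411.16, 226.87])]
top
[[241 241 242 ... 242 241 242]
 [242 241 242 ... 241 241 241]
 [243 241 241 ... 241 241 241]
 ...
 [241 241 241 ... 241 241 241]
 [241 242 241 ... 241 241 240]
 [242 241 241 ... 241 241 240]]
```

```bash
python3 -c "
from h import *
import sys
t=load('top1');g=cv2.cvtColor(t['color'],cv2.COLOR_RGB2GRAY)
print('    '+' '.join('%3d'%c for c in range(395,428)))
for r in range(211,243):print(r,' '.join('%3d'%v for v in g[r,395:428]))
"
```

```text
395 396 397 398 399 400 401 402 403 404 405 406 407 408 409 410 411 412 413 414 415 416 417 418 419 420 421 422 423 424 425 426 427
211 242 242 241 242 241 240 241 242 240 240 242 241 241 241 241 241 242 241 241 241 241 241 242 242 241 242 241 241 241 240 241 241 241
212 241 243 241 241 240 241 241 240 242 242 242 241 242 241 241 241 241 242 242 241 241 241 242 241 240 241 241 241 241 241 241 241 241
213 242 242 242 242 242 242 241 240 241 241 241 242 241 241 241 241 242 242 241 242 241 240 239 242 241 241 241 241 241 241 241 241 242
214 242 242 241 241 242 241 241 241 242 242 241 242 242 239 237 221 230 242 241 241 241 241 240 240 241 241 241 242 240 241 242 241 241
215 241 241 241 242 241 241 242 241 242 241 237 232 239 237 236 226 229 239 236 235 237 241 241 242 241 241 241 241 240 241 241 242 241
216 242 241 241 236 211 211 214 208 202 223 235 233 228 189 181 168 171 188 212 211 208 204 224 229 241 241 241 242 241 241 241 242 240
217 234 241 236 207 184 184 184 182 192 229 227 169 150 104  91  80  85 106 132 140 126 128 144 155 177 200 230 241 241 241 241 241 241
218 158 195 194 
[... 2683 characters left out ...]
 241 242 241 241 240
238 242 243 242 239 231 232 229 206 143 164 193 161 210 205 191 212 230 232 226 226 239 238 242 240 242 241 241 241 242 241 241 241 241
239 242 242 242 242 242 241 242 230 169 204 234 219 226 220 187 199 224 237 236 236 241 242 242 241 242 241 240 242 241 241 241 241 240
240 242 243 241 243 241 241 240 239 222 191 201 167 172 166 164 208 232 242 242 241 241 241 241 240 241 240 240 240 240 241 240 240 242
241 242 241 241 241 242 241 242 241 231 172 140  76  83  93 131 213 239 241 240 241 241 241 242 240 240 241 241 241 241 241 241 241 241
242 242 241 242 241 242 242 241 240 238 210 109  78  81  90 158 234 242 241 240 242 241 241 241 241 241 242 240 241 241 241 241 241 240
```

arm_command([
  [[-0.17, 0.16, 1], 0, 2],
  [[0, 0, 1.2], 0, 2],
  [[0, 0, 1], 0, 2],
  [[0, 0, 0.5], 0, 2],
  [[0, 0, 0.1], 0, 2],
  [[0, 0, 0.1], 0, 2],
  [[0, 0, 0], 0, 2],
])

```text
time_s: 6.7
tool_pos: [496.2, -348.5, 233.7]
ee_rot: [0.152, 0.988, -0.0, 0.0]
force: [0.5, -0.1, -1.1]
opening: 28.0
grip_force: 49.4
```

arm_command([
  [[0, 0, 0.1], 0, 2],
  [[0, 0, 0.1], 0, 2],
  [[0, 0, 0.1], 0, 2],
  [[0, 0, 0], 0, 2],
])

```text
time_s: 7.1
tool_pos: [496.3, -348.6, 231.1]
ee_rot: [0.152, 0.988, -0.0, 0.001]
force: [-0.1, -0.2, 1.6]
opening: 28.4
grip_force: 49.8
```

arm_command([
  [[0, 0, 0.1], 0, 2],
  [[0, 0, 0], 0, 2],
])

```text
time_s: 7.3
tool_pos: [496.5, -348.7, 230.9]
ee_rot: [0.152, 0.988, -0.001, 0.001]
force: [-0.7, 1.5, 5.7]
opening: 27.7
grip_force: 50.1
```

```bash
python3 -c "
from h import *
rel(496,-348,230);print(status.observe()['ft_torque'])"
```

```text
t 7.3 tool [ 496.5 -348.7  230.9] delta cm [0.07 0.05 0.09] ydir [ 0.3    0.954 -0.001] zdir [ 0.0017 -0.0013 -1.    ] F [-0.7  1.5  5.7] open 27.7 grip 50.1
[0.19081073 0.10811564 0.0061625 ]
```

```bash
cat >> h.py <<'E'
def avg(n=8):
    F=[];T=[];P=[]
    for _ in range(n):
        cams.camera('top');s=status.observe();F.append(s['force']);T.append(s['ft_torque']);P.append(s['tool_pos'])
    F,T,P=map(np.array,(F,T,P));print('P',P.mean(0).round(2),'F',F.mean(0).round(2),'sd',F.std(0).round(2),'T mNm',(T.mean(0)*1000).round(0),'sd',(T.std(0)*1000).round(0));return F.mean(0),T.mean(0)
E
python3 -c "
from h import *
avg()"
```

```text
P [ 496.5  -348.69  230.86] F [-0.27  0.79  5.2 ] sd [0.62 0.71 0.24] T mNm [186.  83.  -5.] sd [25. 33. 43.]
```

arm_command([
  [[0, 0, -0.3], 0, 2],
  [[0, 0, 0], 0, 2],
])

```text
time_s: 7.9
tool_pos: [496.0, -348.3, 232.2]
ee_rot: [0.152, 0.988, 0.0, -0.0]
force: [-0.2, -0.3, -0.1]
opening: 27.7
grip_force: 49.8
```

```bash
python3 -c "
from h import *
avg()"
```

```text
P [ 495.83 -348.17  231.7 ] F [ 0.07 -0.11 -0.86] sd [0.34 0.48 0.47] T mNm [-15. -11.  -0.] sd [32. 27. 24.]
```

arm_command([
  [[-0.12, -0.1, 0], 0, 2],
  [[0, 0, 0.1], 0, 2],
  [[0, 0, 0.1], 0, 2],
  [[0, 0, 0.1], 0, 2],
  [[0, 0, 0.05], 0, 2],
  [[0, 0, 0], 0, 2],
])

```text
time_s: 8.9
tool_pos: [497.4, -350.0, 230.8]
ee_rot: [0.152, 0.988, -0.001, 0.001]
force: [-0.6, 1.1, 5.8]
opening: 27.9
grip_force: 50.1
```

```bash
python3 -c "
from h import *
avg()"
```

```text
P [ 497.42 -350.03  230.78] F [-0.53  0.5   5.6 ] sd [0.41 0.59 0.44] T mNm [226. 132.  24.] sd [22. 30. 30.]
```

```bash
python3 -c "
from h import *
s=snap('scene','s4')
cv2.imwrite('pics/c4.png',cv2.resize(s['color'][130:205,350:425],None,fx=8,fy=8,interpolation=cv2.INTER_CUBIC)[:,:,::-1])
g=cv2.cvtColor(s['color'],cv2.COLOR_RGB2GRAY)
print('    '+' '.join('%3d'%c for c in range(375,397)))
for r in range(158,176):print(r,' '.join('%3d'%v for v in g[r,375:397]))
print(np.round([proj(s,(496.9,-349.7,133)),proj(s,(496.9,-349.7,210))],2))
"
```

```text
375 376 377 378 379 380 381 382 383 384 385 386 387 388 389 390 391 392 393 394 395 396
158  87  89  90  91  93  92  92  91  87  83  94  99  99  92  90  91  92  98  97  98  99  99
159  86  89  89  89  92  92  91  87  81  84  94  98  99  90  78  99  97  99  98  98  99  99
160  87  90  90  92  92  92  91  87  79  85  96 100  98  88  76  97  99  98  98  98 100  99
161  88  88  90  91  90  91  90  88  84  87  96 100  98 102 115  97  97  99  98  97  99  99
162  87  90  90  92  90  91  90  89  84  88  99  99  98 118 186 211  99  97  98  98  98  99
163  90  90  90  92  88  92  91  86  80  90  97 100  99 117 191 231 219 164  97  99  97  99
164  89  90  91  91  91  92  91  88  81  91  98  98  97 114 188 232 232 229 212  99 100  99
165  94  93  92  93  93  94  94  90  79  92  98  99  95 133 212 232 232 233 231 220 166 100
166 112 110 107 108 112 108  91  74  78  93  98 100  95 102 154 216 233 232 232 232 230 215
167 125 126 125 127 110  51  51  64  80  93  99  98  95  93  96 108 178 233 233 233 233 232
168 128 130 129 122  95  37  48  67  75  92  98  99  94  82  67  58  78 170 233 233 232 232
169 129 129 130 115  56  38  44  60  68  73  87  84  67  53  55  63  42 121 213 233 232 232
170 127 128 124  94  36  35  41  44  57  71  64  68  62  66  54  47  40 116 209 232 232 233
171 127 128 123  91  34  36  35  39  41  42  39  41  48  67  67  65  40 108 205 233 233 232
172 128 129 118  73  36  40  40  40  39  39  45  46  51  48  45  46  42  88 183 233 233 232
173 128 128 128 112  35  40  43  42  42  44  41  41  40  43  42  44  40  88 182 233 233 233
174 126 126 127 114  50  41  38  41  41  45  48  62  56  53  60  61  53 114 210 233 233 233
175 121 105 107 108  42  36  35  38  41  40  43  47  42  44  44  45  84 177 232 234 233 234
[[385.45 168.14]
 [386.91 149.4 ]]
```

View pics/c4.png

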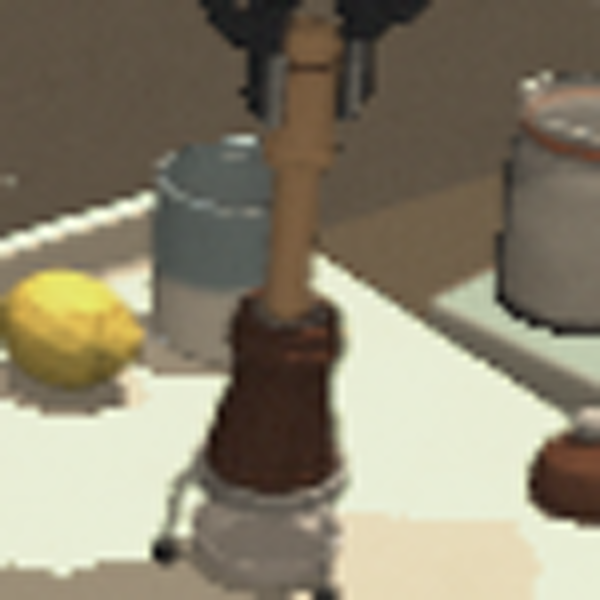

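The picture shows the tip resting on the rim, dowel centre at about (385.8,168) and the light ring round the mouth centred at about (386.2,168.4). So the mouth lies slightly to the right in the image (−y). I'll slide that way under light pressure.

arm_command([
  [[-0.02, -0.05, 0], 0, 2],
  [[-0.02, -0.05, 0], 0, 2],
  [[0, 0, 0], 0, 2],
])

```text
time_s: 9.65
tool_pos: [497.5, -350.7, 230.7]
ee_rot: [0.152, 0.988, 0.0, 0.001]
force: [-1.5, 1.4, 6.2]
opening: 27.9
grip_force: 50.2
```

arm_command([
  [[-0.02, -0.05, 0], 0, 2],
  [[-0.02, -0.05, 0], 0, 2],
  [[0, 0, 0], 0, 2],
])

```text
time_s: 9.95
tool_pos: [497.6, -351.4, 230.7]
ee_rot: [0.152, 0.988, 0.0, 0.001]
force: [-0.5, 2.4, 6.9]
opening: 28.1
grip_force: 50.3
```

```bash
python3 -c "
from h import *
avg(6)"
```

```text
P [ 497.63 -351.41  230.7 ] F [-0.69  2.61  6.18] sd [0.22 0.28 0.6 ] T mNm [747. 137.  20.] sd [34. 25. 23.]
```

arm_command([
  [[0, 0, -0.25], 0, 2],
  [[0.26, 0.06, 0], 0, 2],
  [[0, 0, 0.1], 0, 2],
  [[0, 0, 0.1], 0, 2],
  [[0, 0, 0.05], 0, 2],
  [[0, 0, 0], 0, 2],
])

```text
time_s: 10.85
tool_pos: [494.5, -350.2, 228.2]
ee_rot: [0.152, 0.988, 0.0, -0.001]
force: [0.1, 0.9, -0.6]
opening: 27.9
grip_force: 49.6
```

arm_command([
  [[0.015, 0.05, 0], 0, 2],
  [[0.015, 0.05, 0], 0, 2],
  [[0, 0, 0], 0, 2],
])

```text
time_s: 11.15
tool_pos: [494.8, -349.4, 228.8]
ee_rot: [0.152, 0.988, -0.0, 0.0]
force: [-0.3, 0.5, -0.8]
opening: 27.7
grip_force: 49.6
```

The tip dropped into the mouth: no vertical force and z is below the rim. Now I'll go down gently and watch the side force.

arm_command([
  [[0, 0, 0.1], 0, 2],
  [[0, 0, 0.15], 0, 2],
  [[0, 0, 0.15], 0, 2],
  [[0, 0, 0.1], 0, 2],
  [[0, 0, 0], 0, 2],
])

```text
time_s: 11.65
tool_pos: [494.7, -349.4, 223.5]
ee_rot: [0.152, 0.988, 0.0, -0.0]
force: [-0.4, -0.3, -1.1]
opening: 27.9
grip_force: 49.6
```

```bash
python3 -c "
from h import *
avg(6)"
```

```text
P [ 494.72 -349.38  223.72] F [-0.2   0.11 -1.2 ] sd [0.34 0.43 0.38] T mNm [68. 81.  2.] sd [22. 30. 25.]
```

arm_command([
  [[0, 0, 0.2], 0, 2],
  [[0, 0, 0.2], 0, 2],
  [[0, 0, 0.2], 0, 2],
  [[0, 0, 0.2], 0, 2],
  [[0, 0, 0.2], 0, 2],
  [[0, 0, 0], 0, 2],
])

```text
time_s: 12.55
tool_pos: [494.6, -349.2, 213.2]
ee_rot: [0.152, 0.988, 0.0, -0.0]
force: [-0.3, 0.0, -0.9]
opening: 27.8
grip_force: 49.6
```

```bash
python3 -c "
from h import *
avg(6)"
```

```text
P [ 494.69 -349.3   213.62] F [-0.44  0.91 -1.49] sd [0.52 0.42 0.47] T mNm [186. 144.  -9.] sd [20. 29.  9.]
```

arm_command([
  [[0.07, 0.05, 0], 0, 2],
  [[0.07, 0.05, 0], 0, 2],
  [[0, 0, 0.2], 0, 2],
  [[0, 0, 0.2], 0, 2],
  [[0, 0, 0.2], 0, 2],
  [[0, 0, 0.2], 0, 2],
  [[0, 0, 0.2], 0, 2],
  [[0, 0, 0], 0, 2],
])

```text
time_s: 13.65
tool_pos: [493.5, -347.9, 203.2]
ee_rot: [0.152, 0.988, 0.0, -0.0]
force: [-0.2, -0.2, -0.3]
opening: 28.0
grip_force: 49.6
```

```bash
python3 -c "
from h import *
avg(6)"
```

```text
P [ 493.73 -348.04  203.81] F [ 0.44  0.13 -0.9 ] sd [0.26 0.59 0.63] T mNm [ 1. -1. -9.] sd [28. 42. 18.]
```

arm_command([
  [[0.03, 0.02, 0.2], 0, 2],
  [[0.03, 0.02, 0.2], 0, 2],
  [[0, 0, 0.2], 0, 2],
  [[0, 0, 0.2], 0, 2],
  [[0, 0, 0.2], 0, 2],
  [[0, 0, 0], 0, 2],
])

```text
time_s: 14.55
tool_pos: [493.1, -347.4, 193.3]
ee_rot: [0.152, 0.988, 0.0, -0.0]
force: [-0.6, -0.4, -1.6]
opening: 27.9
grip_force: 49.5
```

```bash
python3 -c "
from h import *
avg(6)"
```

```text
P [ 493.27 -347.47  193.82] F [ 0.4   0.09 -0.74] sd [0.35 0.43 0.52] T mNm [ 11.  -0. -12.] sd [36. 16. 26.]
```

arm_command([
  [[0.03, 0.02, 0.2], 0, 2],
  [[0.03, 0.02, 0.2], 0, 2],
  [[0, 0, 0.2], 0, 2],
  [[0, 0, 0.2], 0, 2],
  [[0, 0, 0], 0, 2],
])

```text
time_s: 15.35
tool_pos: [492.8, -347.0, 185.4]
ee_rot: [0.152, 0.988, -0.0, -0.0]
force: [0.6, -1.2, -1.0]
opening: 27.8
grip_force: 49.4
```

```bash
python3 -c "
from h import *
avg(6)"
```

```text
P [ 492.79 -346.97  185.66] F [ 0.71 -0.98 -1.52] sd [0.34 0.57 0.27] T mNm [-282. -146.   -6.] sd [23. 34. 37.]
```

arm_command([
  [[0, 0, 0.15], 0, 2],
  [[0, 0, 0.15], 0, 2],
  [[0, 0, 0.1], 0, 2],
  [[0, 0, 0.1], 0, 2],
  [[0, 0, 0], 0, 2],
])

```text
time_s: 16.15
tool_pos: [492.9, -346.9, 180.7]
ee_rot: [0.152, 0.988, -0.0, 0.0]
force: [1.2, -0.8, -1.4]
opening: 28.0
grip_force: 49.4
```

```bash
python3 -c "
from h import *
avg(6)"
```

```text
P [ 492.83 -346.9   180.72] F [ 0.87 -1.62 -1.26] sd [0.4  0.18 0.36] T mNm [-271. -175.   -6.] sd [19. 25. 36.]
```

arm_command([
  [[0, 0, 0.1], 0, 2],
  [[0, 0, 0.1], 0, 2],
  [[0, 0, 0.1], 0, 2],
  [[0, 0, 0.1], 0, 2],
  [[0, 0, 0], 0, 2],
])

```text
time_s: 16.95
tool_pos: [493.0, -347.0, 177.1]
ee_rot: [0.152, 0.988, -0.0, 0.0]
force: [0.8, 0.3, 2.2]
opening: 27.6
grip_force: 49.6
```

```bash
python3 -c "
from h import *
avg(4)"
```

```text
P [ 492.97 -346.94  177.05] F [ 1.11 -0.39  2.22] sd [0.34 0.43 0.19] T mNm [ -61. -174.   28.] sd [13. 27. 15.]
```

Insert contact. I'll keep pressing in small steps.

arm_command([
  [[0, 0, 0.1], 0, 2],
  [[0, 0, 0.1], 0, 2],
  [[0, 0, 0.1], 0, 2],
  [[0, 0, 0], 0, 2],
])

```text
time_s: 17.55
tool_pos: [492.9, -346.9, 173.7]
ee_rot: [0.152, 0.988, 0.0, 0.0]
force: [1.7, -0.4, 2.8]
opening: 27.8
grip_force: 49.8
```

```bash
python3 -c "
from h import *
avg(4)"
```

```text
P [ 492.88 -346.87  173.67] F [ 1.73 -0.39  1.79] sd [0.65 0.12 0.85] T mNm [ -25. -353.   14.] sd [18. 37. 18.]
```

arm_command([
  [[0, 0, 0.1], 0, 2],
  [[0, 0, 0.1], 0, 2],
  [[0, 0, 0.1], 0, 2],
  [[0, 0, 0.1], 0, 2],
  [[0, 0, 0.1], 0, 2],
  [[0, 0, 0], 0, 2],
])

```text
time_s: 18.35
tool_pos: [492.9, -346.8, 168.6]
ee_rot: [0.152, 0.988, 0.0, 0.0]
force: [2.1, -1.0, 3.7]
opening: 28.0
grip_force: 49.9
```

```bash
python3 -c "
from h import *
avg(4)"
```

```text
P [ 492.86 -346.82  168.6 ] F [ 2.02 -0.04  2.24] sd [0.49 0.45 0.5 ] T mNm [ 119. -540.   22.] sd [30. 25. 15.]
```

arm_command([
  [[-0.04, 0.01, 0.1], 0, 2],
  [[0, 0, 0.1], 0, 2],
  [[0, 0, 0.1], 0, 2],
  [[0, 0, 0.1], 0, 2],
  [[0, 0, 0.1], 0, 2],
  [[0, 0, 0.1], 0, 2],
  [[0, 0, 0], 0, 2],
])

```text
time_s: 19.25
tool_pos: [493.2, -346.8, 162.5]
ee_rot: [0.152, 0.988, 0.0, -0.0]
force: [2.6, 1.0, 3.5]
opening: 27.8
grip_force: 50.0
```

```bash
python3 -c "
from h import *
avg(4)"
```

```text
P [ 493.18 -346.77  162.47] F [1.89 0.42 2.63] sd [0.33 0.4  0.22] T mNm [ 318. -532.    6.] sd [23. 58. 40.]
```

arm_command([
  [[-0.03, 0.04, 0.1], 0, 2],
  [[0, 0, 0.1], 0, 2],
  [[0, 0, 0.1], 0, 2],
  [[0, 0, 0.1], 0, 2],
  [[0, 0, 0.1], 0, 2],
  [[0, 0, 0.1], 0, 2],
  [[0, 0, 0.1], 0, 2],
  [[0, 0, 0], 0, 2],
])

```text
time_s: 20.25
tool_pos: [493.6, -346.3, 155.1]
ee_rot: [0.152, 0.988, 0.0, -0.0]
force: [3.8, 0.1, 0.5]
opening: 28.0
grip_force: 49.9
```

```bash
python3 -c "
from h import *
avg(4)"
```

```text
P [ 493.58 -346.31  155.08] F [2.94 1.1  0.2 ] sd [0.56 0.2  0.57] T mNm [ 483. -828.   23.] sd [34. 33. 41.]
```

arm_command([
  [[-0.05, 0.04, 0], 0, 2],
  [[0, 0, 0.1], 0, 2],
  [[0, 0, 0.1], 0, 2],
  [[0, 0, 0.05], 0, 2],
  [[0, 0, 0], 0, 2],
])

```text
time_s: 20.95
tool_pos: [494.3, -346.5, 154.3]
ee_rot: [0.152, 0.988, -0.0, 0.0]
force: [-0.3, 1.8, 5.3]
opening: 27.9
grip_force: 50.5
```

```bash
python3 -c "
from h import *
avg(4)"
```

```text
P [ 494.29 -346.5   154.32] F [0.75 2.12 5.27] sd [0.21 0.28 0.36] T mNm [ 742. -308.  -15.] sd [22. 22. 10.]
```

arm_command([
  [[0, 0.03, 0.05], 0, 2],
  [[0, 0, 0.1], 0, 2],
  [[0, 0, 0], 0, 2],
  [[0, 0, 0], 0, 2],
])

```text
time_s: 21.55
tool_pos: [494.6, -346.6, 154.2]
ee_rot: [0.152, 0.988, -0.0, 0.0]
force: [-0.6, 2.5, 10.0]
opening: 28.4
grip_force: 51.0
```

```bash
python3 -c "
from h import *
avg(3)
s=snap('scene','s5')
cv2.imwrite('pics/c5.png',cv2.resize(s['color'][130:205,350:425],None,fx=8,fy=8,interpolation=cv2.INTER_CUBIC)[:,:,::-1])
"
```

```text
P [ 494.61 -346.57  154.2 ] F [-1.06  2.94  9.6 ] sd [0.79 0.1  0.52] T mNm [973. -32.   2.] sd [32. 25.  8.]
```

View pics/c5.png

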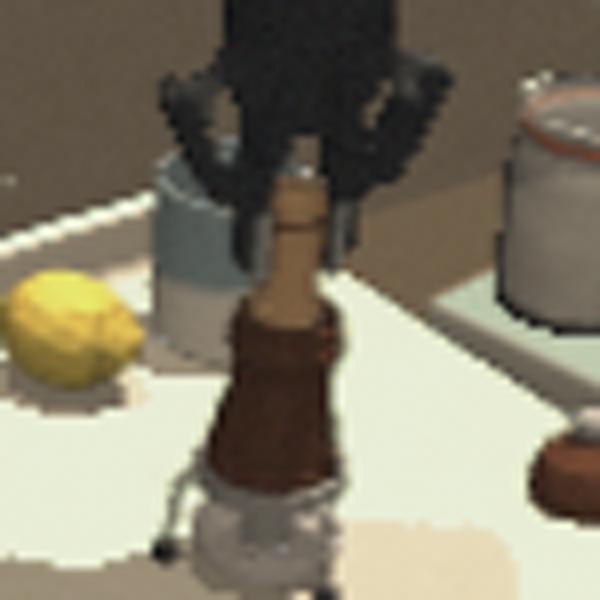

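The picture shows the shoulder seated on the rim at crop (290,310), with the insert lying in the dish at crop (265,520). Contact is stiff at about 10 N. I'll draw the pusher out.

arm_command([
  [[0, 0, -0.3], 0, 2],
  [[0, 0, -0.5], 0, 2],
  [[0, 0, -0.7], 0, 2],
  [[0, 0, -1], 0, 2],
  [[0, 0, -1], 0, 2],
  [[0, 0, -1], 0, 2],
  [[0, 0, 0], 0, 2],
])

```text
time_s: 22.45
tool_pos: [494.8, -347.0, 199.9]
ee_rot: [0.152, 0.988, -0.001, 0.001]
force: [-0.8, -2.0, 1.0]
opening: 27.7
grip_force: 49.8
```

arm_command([
  [[0, 0, -1], 0, 2],
  [[0, 0, -1], 0, 2],
  [[0, 0, -1], 0, 2],
  [[0, 0, -1.5], 0, 2],
  [[0, 0, -1.5], 0, 2],
  [[0, 0, -1.5], 0, 2],
  [[0, 0, 0], 0, 2],
])

```text
time_s: 23.15
tool_pos: [495.6, -346.7, 276.0]
ee_rot: [0.152, 0.988, -0.001, 0.003]
force: [-0.8, 0.3, -0.9]
opening: 27.7
grip_force: 50.0
```

```bash
python3 -c "
from h import *
avg(3)
s=snap('scene','s6')
cv2.imwrite('pics/c6.png',cv2.resize(s['color'][110:205,340:435],None,fx=6,fy=6,interpolation=cv2.INTER_CUBIC)[:,:,::-1])
rel(506.4,273.6,272)
t=load('t2');print(plane(t,210.7,218.3,56))
"
```

```text
P [ 494.65 -346.09  272.76] F [-0.22 -0.04 -1.32] sd [0.34 0.11 0.35] T mNm [ -1.  38. -39.] sd [27. 14. 14.]
t 23.35 tool [ 494.  -345.7  270.8] delta cm [ 1.740e+01  5.945e+01 -4.000e-02] ydir [0.3   0.954 0.001] zdir [-0.0012  0.0013 -1.    ] F [ 0.4 -0.2 -1.6] open 27.9 grip 50.0
[510.92730879 271.86852474  56.        ]
```

View pics/c6.png

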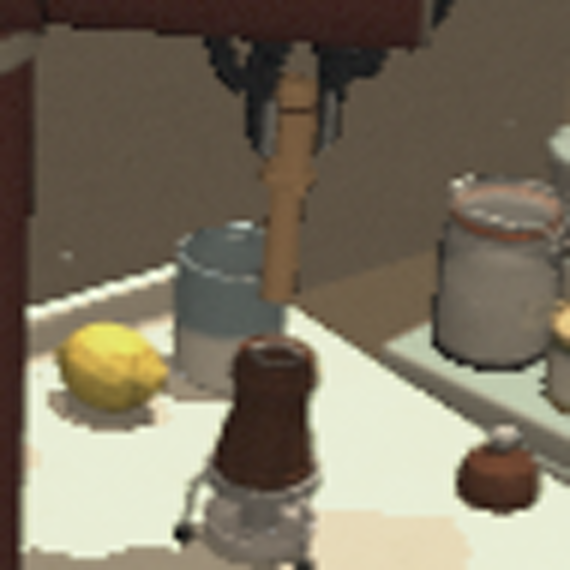

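The picture shows the pusher still straight in the grip, the mill now upright, the insert in the dish and the mill head untouched. I'll carry the pusher back to the stand.

arm_command([
  [[0.4, 1.3, 0], 0, 2],
  [[0.8, 2.7, 0], 0, 2],
  [[1, 3.5, 0], 0, 2],
  [[1, 3.5, 0], 0, 2],
  [[1, 3.5, 0], 0, 2],
  [[1, 3.5, 0], 0, 2],
  [[1, 3.5, 0], 0, 2],
  [[1, 3.5, 0], 0, 2],
  [[1, 3.5, 0], 0, 2],
  [[1, 3.5, 0], 0, 2],
  [[1, 3.5, 0], 0, 2],
  [[1, 3.5, 0], 0, 2],
])

```text
time_s: 24.55
tool_pos: [503.4, 61.7, 271.1]
ee_rot: [0.152, 0.988, 0.0, -0.001]
force: [0.9, -0.0, -1.1]
opening: 27.8
grip_force: 50.0
```

arm_command([
  [[1, 3.5, 0], 0, 2],
  [[1, 3.5, 0], 0, 2],
  [[1, 3.5, 0], 0, 2],
  [[1, 3.5, 0], 0, 2],
  [[1, 3, 0], 0, 2],
  [[0.8, 2, 0], 0, 2],
  [[0.44, 1.48, 0], 0, 2],
  [[0, 0, 0], 0, 2],
  [[0, 0, 0], 0, 2],
])

```text
time_s: 25.45
tool_pos: [506.1, 273.4, 271.4]
ee_rot: [0.152, 0.988, -0.0, -0.0]
force: [1.5, -0.3, -0.3]
opening: 28.3
grip_force: 50.0
```

```bash
python3 -c "
from h import *
avg(4);rel(506.4,273.6,170)
s=snap('scene','s7');a=load('s2')
d=cv2.absdiff(s['color'],a['color'])[150:215,200:260].max(2);print(d.max())
for r in (165,170,175,180,185,190,195,200):
  f=lambda c:''.join('%4d'%(int(c['color'][r,k,0])-int(c['color'][r,k,2])) for k in range(212,232))
  print(r,f(a));print('   ',f(s))
"
```

```text
P [506.48 272.77 271.7 ] F [ 0.07  0.05 -1.18] sd [0.14 0.09 0.31] T mNm [17. -4.  0.] sd [31. 20. 26.]
t 25.65 tool [506.6 272.7 271.8] delta cm [ 0.05  0.08 10.18] ydir [ 0.301  0.954 -0.   ] zdir [ 0.e+00 -2.e-04 -1.e+00] F [ 0.3  0.1 -1.1] open 28.0 grip 50.0
175
165   -2  -1  14  27  27  27  27  27  27  28  27  27  23   1   0   1  -1   0   0   1
       1   1  -2  14  27  27  28  28  28  27  26  27  23   2   0   0  -1   1   1   0
170    0   0   6  29  52  54  56  57  57  55  50  46  40  14  10   6  -2  10  25  30
      -1  -1  -1  16  41  54  54  56  57  54  54  51  44  33   0   1  -1   3  18  30
175   -1   6  13  12  34  52  54  53  56  54  53  49  44  30   9  12   5   7  15  15
      -1   4  11  13  23  48  48  46  48  51  52  51  47  38  14  13   8   0   9  16
180   23  27  21  12  25  50  54  56  57  58  54  51  47  38  16  19  21   2   2   3
      19   0   3  12  16  34  55  54  57  56  56  54  48  45  33   9  12   5   3   1
185   26  23  24  30  41  56  56  56  56  57  56  54  53  51  46  27  27  27  25  23
      25  23  23  24  31  51  53  56  55  57  58  55  52  46  44  39  31  28  25  24
190   26  23  23  25  24  23  30  48  55  58  58  53  51  36  31  23  23  23  22  22
      25  23  23  24  23  24  24  30  52  57  57  56  53  49  35  23  24  23  22  23
195   28  24  22  24  24  24  24  30  55  57  59  57  53  47  31  29  23  23  20  20
      29  25  23  24  24  24  25  27  42  55  57  56  55  51  40  37  23  21  20  20
200   24  24  25  26  34  58  70  62  61  57  59  58  54  50  54  73  83  74  58  53
      23  24  23  25  32  58  71  69  71  53  57  56  56  53  47  54  77  74  59  53
```

arm_command([
  [[0, 0.05, 1], 0, 2],
  [[0, 0, 2], 0, 2],
  [[0, 0, 2.5], 0, 2],
  [[0, 0, 2.5], 0, 2],
  [[0, 0, 2], 0, 2],
  [[0, 0, 1], 0, 2],
  [[0, 0, 0], 0, 2],
  [[0, 0, 0.3], 0, 2],
  [[0, 0, 0.3], 0, 2],
  [[0, 0, 0.3], 0, 2],
  [[0, 0, 0], 0, 2],
])

```text
time_s: 26.8
tool_pos: [506.6, 274.1, 152.9]
ee_rot: [0.152, 0.988, 0.0, 0.0]
force: [-0.1, 0.2, -1.6]
opening: 27.6
grip_force: 50.0
```

```bash
python3 -c "
from h import *
avg(4)"
```

```text
P [506.73 274.15 153.09] F [ 0.04  0.02 -0.94] sd [0.56 0.47 0.33] T mNm [ 16. -11. -12.] sd [22. 30. 25.]
```

arm_command([
  [[0, 0, 0.1], 0, 2],
  [[0, 0, 0.1], 0, 2],
  [[0, 0, 0.1], 0, 2],
  [[0, 0, 0], 0, 2],
])

```text
time_s: 27.4
tool_pos: [506.5, 274.0, 149.5]
ee_rot: [0.152, 0.988, -0.0, -0.0]
force: [0.1, 0.1, -0.4]
opening: 27.5
grip_force: 50.0
```

arm_command([
  [[0, 0, 0.2], 0, 2],
  [[0, 0, 0.2], 0, 2],
  [[0, 0, 0.2], 0, 2],
  [[0, 0, 0], 0, 2],
])

```text
time_s: 27.8
tool_pos: [506.3, 274.0, 143.3]
ee_rot: [0.152, 0.988, -0.0, -0.0]
force: [1.0, -0.5, -1.0]
opening: 27.8
grip_force: 50.0
```

```bash
python3 -c "
from h import *
avg(4)"
```

```text
P [506.56 274.07 143.71] F [ 0.17 -0.01 -0.64] sd [0.44 0.32 0.35] T mNm [  3. -16.  21.] sd [13. 35. 43.]
```

In the hole and free. On down to the bottom (about 36 mm more).

arm_command([
  [[0, 0, 0.5], 0, 2],
  [[0, 0, 0.7], 0, 2],
  [[0, 0, 0.7], 0, 2],
  [[0, 0, 0.7], 0, 2],
  [[0, 0, 0.5], 0, 2],
  [[0, 0, 0.2], 0, 2],
  [[0, 0, 0.1], 0, 2],
  [[0, 0, 0.1], 0, 2],
  [[0, 0, 0], 0, 2],
])

```text
time_s: 28.9
tool_pos: [506.7, 274.1, 109.0]
ee_rot: [0.152, 0.988, 0.0, 0.0]
force: [0.3, -0.4, -0.6]
opening: 27.7
grip_force: 50.0
```

```bash
python3 -c "
from h import *
avg(4)"
```

```text
P [506.79 274.15 109.1 ] F [-0.49 -0.25 -0.88] sd [0.31 0.45 0.61] T mNm [ 17. -13.  13.] sd [23. 16. 19.]
```

arm_command([
  [[0, 0, 0.1], 0, 2],
  [[0, 0, 0.05], 0, 2],
  [[0, 0, 0], 0, 2],
])

```text
time_s: 29.4
tool_pos: [507.0, 274.2, 108.1]
ee_rot: [0.152, 0.988, 0.0, 0.0]
force: [-0.7, -0.7, 3.3]
opening: 28.1
grip_force: 50.5
```

arm_command([
  [[0, 0, 0.05], 0, 2],
  [[0, 0, 0], 0, 2],
])

```text
time_s: 29.6
tool_pos: [507.1, 274.2, 108.1]
ee_rot: [0.152, 0.988, 0.0, 0.001]
force: [-2.1, -1.5, 5.5]
opening: 28.0
grip_force: 50.8
```

On the bottom of the stand. Release and rise.

arm_command([
  [[0, 0, -0.1], 0, 2.5],
  [[0, 0, 0], 0, 3],
  [[0, 0, 0], 0, 3.5],
  [[0, 0, 0], 0, 4.5],
  [[0, 0, 0], 0, 6],
  [[0, 0, 0], 0, 7.5],
  [[0, 0, 0], 0, 8.5],
  [[0, 0, 0], 0, 8.5],
  [[0, 0, 0], 0, 8.5],
  [[0, 0, 0], 0, 8.5],
])

```text
time_s: 30.6
tool_pos: [506.6, 274.1, 107.8]
ee_rot: [0.152, 0.988, -0.0, -0.0]
force: [-0.7, 0.9, 0.8]
opening: 85.0
grip_force: 0.0
```

arm_command([
  [[0, 0, -0.5], 0, 8.5],
  [[0, 0, -1], 0, 8.5],
  [[0, 0, -2], 0, 8.5],
  [[0, 0, -2.5], 0, 8.5],
  [[0, 0, -2.5], 0, 8.5],
  [[0, 0, -2.5], 0, 8.5],
  [[0, 0, -2.5], 0, 8.5],
  [[0, 0, -2.5], 0, 8.5],
  [[0, 0, -1], 0, 8.5],
  [[0, 0, 0], 0, 8.5],
])

```text
time_s: 31.6
tool_pos: [507.5, 274.4, 280.6]
ee_rot: [0.152, 0.988, 0.001, 0.002]
force: [0.8, 0.6, 0.7]
opening: 85.0
grip_force: 0.0
```

```bash
python3 -c "
from h import *
avg(3)
s=snap('scene','s9');t=snap('top','t9')
a=cv2.resize(s['color'][120:300,190:410],None,fx=3,fy=3,interpolation=cv2.INTER_CUBIC)[:,:,::-1]
cv2.imwrite('pics/c9.png',a)
"
```

```text
P [506.33 273.98 277.17] F [ 0.29 -0.16 -0.03] sd [0.55 0.08 0.1 ] T mNm [16. 14.  3.] sd [23.  6. 42.]
```

View pics/c9.png

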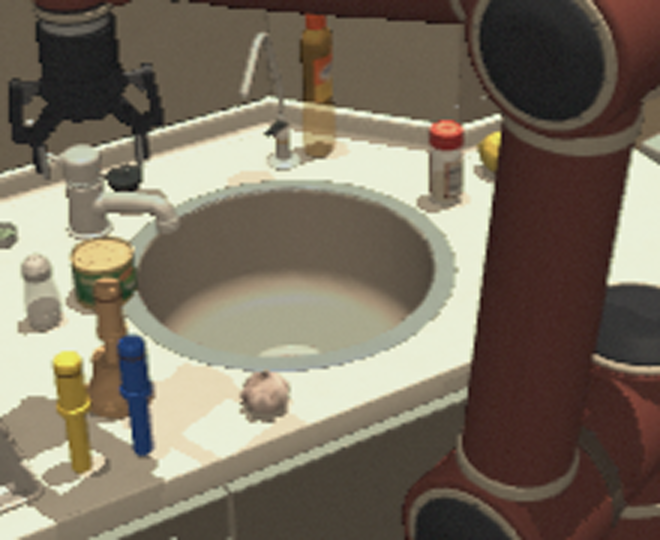

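The picture shows the pusher upright in its stand at crop (110,350), with the gripper open and clear above it. The salt, garlic, jar and decoys are all in place, so I'm handing in.

```bash
python3 -c "
from h import *
print(robot.job_done())"
```

```text
the job is handed in; nothing more can be done
None
```

The insert is in the dish and the pusher stands upright in its stand again. The shoulder was pressed onto the mill's rim with about 10 N, nothing round about looked disturbed in the pictures I took, and I handed the job in at about 32 s.

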